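Move the drained pickling basket from the drip hook to the rinse tub with the lifting fork

TASK

The basket of castings hanging on the drip stand has drained but is still wet with pickling acid, so keep the robot's fingers and arm off it: pick up the two-pronged copper fork by its wooden handle, lift the basket by its bail up and off the hook without forcing it against the stand, carry it steadily and upright so that nothing spills, and set it down gently (no dropping) to stand flat in the empty grey rinse tub. Then draw the fork out without disturbing the basket, lay it back flat on its black rubber mat and let go. Leave the other things on the bench where they are.

Things in the scene. Friction and masses are not known exactly. Their poses are not given: they have to be found in the camera images.
- drip_stand: Fixed stainless drip stand: drip tray 150 (x) x 130 (y) x 12 mm, thin post at the back (x = 66 mm), and from its top an 8 mm round arm running forward at 165 mm height (centre), dipping to a valley and ending in an upturned tip. Origin: centre of the tray's underside, below the valley. z up; the hook's open end points along -x, roughly at the robot; arm and tip lie in the plane y = 0.
- hook_valley (a point): The lowest place on the top of the hook, where the bail rests: 157 mm above the stand's origin, 12 mm long flat bottom. Axes as the stand's.
- hook_tip (a point): The highest point of the hook's upturned tip: 21 mm in front (-x) of the valley and 19 mm higher than it.
- basket: White slotted plastic basket holding brass castings (fixed in it), 80 to 150 g, 84 mm across the rim, 42 mm high. Origin: centre of underside, z up. Rigid arched bail in its plane x = 0: uprights at y = +-41.5 mm; level top strap from y = -34 to 34 mm, 8 wide (x), 6 thick, centre 105 mm up. Hangs by the strap in the hook's valley, x axis within 0.1 rad of the stand's; free to swing.
- bail (a point): Middle of the bail's top strap (centre of its 6 mm thickness), 105 mm above the basket's origin. Axes as the basket's.
- fork: Copper fork, wooden handle, 200 mm, 120 g, flat on the mat. Origin: underside, where handle meets prongs; x along the prongs, z up. Handle x -100 to 0 mm, 22 wide, 24 high. Cross bar 46 wide, 8 high. Two 7 mm round prongs at y = +-18 mm (pass either side of the hook), centre 3.5 mm up, ends turned up: tips at x = 100, 16 mm high. A firm grip at x = -25 mm holds it level, even with the basket on.
- fork_seat (a point): Point midway between the prongs, on their centre line, 75 mm ahead of the fork's origin, where the bail rides well behind the upturned tips.
- tub: Fixed grey plastic rinse tub, empty, open at the top, 140 (x) x 130 (y) x 50 mm outside, walls and floor 4 mm. Origin: centre of its underside; z up. It lies to one side of the drip stand, the mat to the other (left or right). A basket standing in it has its origin 4 mm above the tub's.
- mat: Fixed black rubber mat on which the fork lies, 240 (x) x 100 (y) x 3 mm. Origin: centre of its underside; z up. The fork's x axis lies along the mat's x axis within 0.15 rad, its origin within 10 mm of the mat's middle.
- charcoal: Bystander: loose dark charcoal soldering block, 100 x 60 x 28 mm, on the bench in front of the drip stand. Origin: centre of its underside.
- pliers: Bystander: loose pliers with black grips, 160 mm long, 12 mm high, lying on the bench in front of the drip stand. Origin: underside near the joint.
- flux_bottle: Bystander: loose amber bottle, 42 mm across, 95 mm high, standing beside the drip stand's back corner, to the left. Origin: centre of its underside.
- bench_block: Bystander: loose steel bench block, 65 x 65 x 20 mm, beside the drip stand's back corner, to the right. Origin: centre of its underside.
- mallet: Bystander: loose wooden mallet lying at the right edge of the working area. Origin: underside, about its middle.
- brush: Bystander: loose brush lying at the left edge of the working area. Origin: underside, about its middle.
Things that resemble listed ones, but are neither listed nor needed, are in the scene too. Leave any red look-alike of the drip_stand alone. There is more than one size of the tub; the one meant has the size given above.

How it is judged:
By the outcome, as a careful person would: the job done as asked, in the order asked, and still so for the second after the job is handed in, with the robot touching nothing.
It also fails if it takes over 61 s, if anything falls off the work surface, if the arm or the gripper's body presses on something with over 40 N, if the wrist force passes 120 N, or if a joint passes its speed limit or range.

ROBOT

A 7-joint arm with a two-finger parallel gripper is mounted at the origin on the work surface. World frame = base frame: x ahead of the robot, y to its left, z up, the work surface at z = 0. Lengths are in m, angles in rad, forces in N, time in s.
With the tool pointing down it reaches from about 0.35 to 0.9 m from the base axis. Payload 19.9 kg.
Tool frame: the origin (TCP) lies between the finger pads; the fingertips stand 19 mm ahead of it and the grasp point (between the pads) is the TCP; z points along the fingers, y is the line along which they close (so a half turn about z gives the same grasp; the last joint's range is limited). The gripper opens to 94 mm and grips with 3 to 60 N. Pads are 16 mm wide; open, the fingers measure 119 mm over their backs; the gripper's body (75 mm by 177 mm) begins 78 mm behind the grasp point.
Start: joints at [1.079, 0.417, -0.01, 1.614, 0.005, 1.111, -0.053], TCP at [0.272, -0.563, 0.224] pointing down, gripper open.
Joint ranges: [-2.81, 2.81], [-0.39, 2.02], [-1.27, 1.25], [0.06, 2.57], [-1.19, 4.33], [0.19, 2], [-2.82, 2.82]. Speed limits (rad/s): [1.89, 1.89, 2.39, 2.39, 3.01, 3.01, 3.01].

INTERFACE

Orientations are given as a 3x3 rotation matrix whose columns are the frame's x, y, z axes.
In Python, from rig import robot gives the robot as it stands. Calls block until the motion is done:
- robot.move_ptp(position, orientation): joint-space move of the TCP to a pose.
- robot.move_linear(position, velocity=0.15, frame=None, threshold=None): straight line of the TCP; frame=None keeps the orientation; velocity is the mean speed in m/s. With threshold (N) it stops when the force on the tool has changed by that much, and returns True; else False.
- robot.goto_joints(angles): joint-space move.
- robot.gripper_to(opening): finger opening in m; the grip force is fixed at half the most; returns when the fingers have stopped.
- robot.pause(seconds).
- robot.ik(position, orientation): joint angles nearest the present ones, or None.
- robot.get_state(): the state.
- robot.grab_frame(name): name is "side" or "top"; returns the picture (384x512x3 uint8, red, green, blue); there is no depth.
- robot.camera_info(name): a dict with "fx", "fy", "cx", "cy" (pixels), "rvec" (rotation vector, rad) and "tvec" (3), from world to camera coordinates, as OpenCV has them. Camera axes: x right, y down, z forward; pixel columns grow to the right and rows downward; lengths in m; the calibration is good to about 2 mm. A picture is of the moment at which its call begins. camera_info takes no time and is no camera call.
A pose or a line that the arm cannot do raises robot.PlanningError and nothing moves.
- robot.sign_off(): hands the job in; it is judged then, once.
The state is a dict: "time": time; "qpos": joint angles; "joint_vel": joint speeds; "effort": joint torques, N m; "ee_pos": TCP position; "tool_rot": TCP orientation; "force": force on the tool from outside, world axes, zero at the start; "moment": the same for the moment, N m; "opening": finger opening in m; "grasp_force": force on a finger pad.
Only numpy, scipy, OpenCV 4.12 (cv2) and the standard library are available. Lean on these libraries where they do the work, as an engineer would, in place of code of your own. Each camera call takes 0.05 s, during which the arm holds its last target. There are 200 camera calls.

## Working session

There is one attempt and no reset: what is moved stays moved. The work goes in short steps, each a Python script; the robot and the scene stay as the last script left them, time stands still between calls to the robot, and variables do not carry over. Pictures are saved under pics/ and viewed, at most 13 in all, crops included, and the job is handed in when it is done.

```bash
ls; mkdir -p pics; python3 - <<'E'
from rig import robot
import cv2,numpy as np
for n in ("side","top"):
    im=robot.grab_frame(n); cv2.imwrite(f"pics/{n}0.png",im[:,:,::-1])
    cv2.imwrite(f"pics/{n}0b.png",cv2.resize(im[:,:,::-1],(800,600),interpolation=cv2.INTER_CUBIC))
    c=robot.camera_info(n); R=cv2.Rodrigues(np.array(c["rvec"],float))[0]
    print(n,c, "cam pos",-R.T@np.array(c["tvec"]), "axes",R.round(2).tolist())
s=robot.get_state(); print(s["time"],s["ee_pos"],s["tool_rot"],s["opening"])
E
```

```text
pics
side {'fx': 493.37110238663536, 'fy': 493.37110238663536, 'cx': 250.981001235599, 'cy': 198.7559523787806, 'rvec': array([ 0.39268526, -2.5988355 ,  1.44766077]), 'tvec': array([0.52404537, 0.18879108, 1.27822585])} cam pos [0.21464892 1.09822236 0.83184159] axes [[-0.96, -0.29, 0.0], [-0.16, 0.5, -0.85], [0.25, -0.81, -0.53]]
top {'fx': 459.8327944327108, 'fy': 459.8327944327108, 'cx': 251.43823664553727, 'cy': 183.17409764229467, 'rvec': array([ 2.16252979, -2.16507652,  0.15291226]), 'tvec': array([-0.00174008,  0.56812844,  1.38185417])} cam pos [0.3906577  0.01976945 1.44197421] axes [[-0.0, -1.0, 0.02], [-0.99, 0.0, -0.13], [0.13, -0.02, -0.99]]
0.1 [ 0.27217732 -0.56226324  0.22389255] [[ 9.00118387e-01  4.35645067e-01 -5.14587876e-04]
 [ 4.35645371e-01 -9.00117825e-01  1.00648040e-03]
 [-2.47214968e-05 -1.13012934e-03 -9.99999361e-01]] 0.09404317232774304
```

View pics/top0b.png

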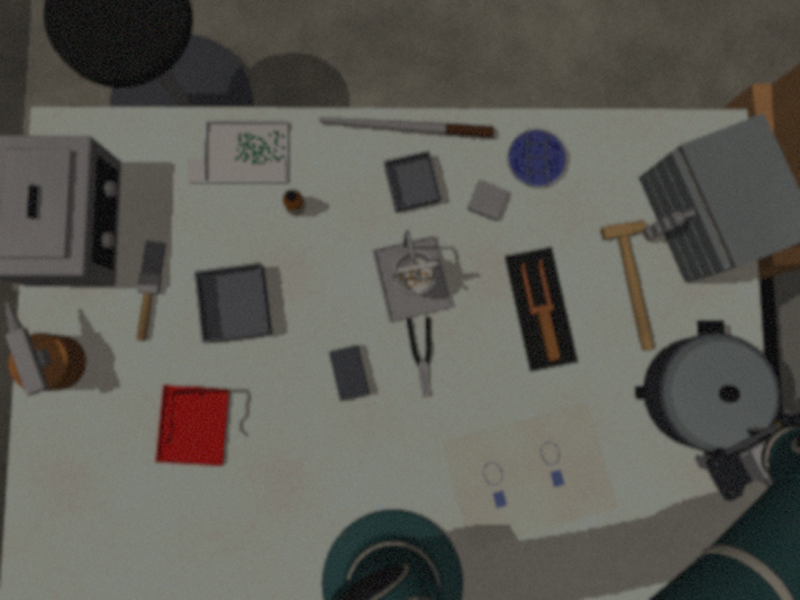

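View pics/side0b.png

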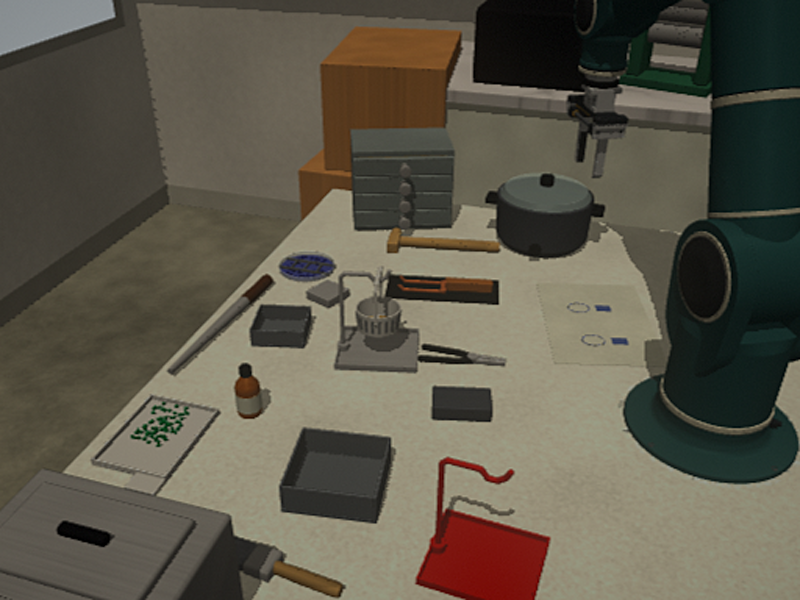

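The top view (800x600) shows the tub at (235,302), stand and basket at (415,275), and the fork on its mat at (540,308) with the prongs pointing +x. The small tub look-alike is at (413,182) and the red stand at (195,425). The side view shows the hook at (380,280).

```bash
cat > h.py <<'E'
from rig import robot
import cv2,numpy as np
class C:
    def __init__(s,n):
        c=robot.camera_info(n); s.r=np.array(c["rvec"],float); s.t=np.array(c["tvec"],float)
        s.R=cv2.Rodrigues(s.r)[0]; s.K=np.array([[c["fx"],0,c["cx"]],[0,c["fy"],c["cy"]],[0,0,1]]); s.o=-s.R.T@s.t
    def ray(s,p): return s.R.T@np.linalg.solve(s.K,[p[0],p[1],1.])
    def plane(s,p,z): d=s.ray(p); return s.o+d*(z-s.o[2])/d[2]
    def proj(s,P): return cv2.projectPoints(np.array(P,float).reshape(-1,3),s.r,s.t,s.K,None)[0][:,0]
T,S=C("top"),C("side")
def tri(pt,ps):
    a,b=T.ray(pt),S.ray(ps); l=np.linalg.lstsq(np.c_[a,-b],S.o-T.o,rcond=None)[0]
    p,q=T.o+a*l[0],S.o+b*l[1]; return (p+q)/2,np.linalg.norm(p-q)
E
python3 - <<'E'
from h import *
im=cv2.imread("pics/top0.png"); si=cv2.imread("pics/side0.png")
hsv=cv2.cvtColor(im,cv2.COLOR_BGR2HSV)
# fork (orange) around (345,198)
m=cv2.inRange(hsv,(3,90,50),(20,255,255)); m2=np.zeros_like(m); m2[150:240,325:370]=m[150:240,325:370]
ys,xs=np.nonzero(m2); print("fork px",len(xs),xs.min(),xs.max(),ys.min(),ys.max())
for y in range(ys.min(),ys.max()+1,4): r=xs[ys==y]; print(y,r.min() if len(r) else 0,r.max() if len(r) else 0,len(r))
# dark things
g=cv2.GaussianBlur(im,(3,3),0).max(2)
cs,_=cv2.findContours((g<110).astype(np.uint8),cv2.RETR_EXTERNAL,cv2.CHAIN_APPROX_NONE)
for c in cs:
    if 200<cv2.contourArea(c)<6000:
        b=cv2.minAreaRect(c); q=cv2.boxPoints(b)
        W=np.array([T.plane(p,.05 if b[0][0]<300 else .003) for p in q])
        print(np.round(b[0]),np.round(b[1]),W[:,:2].round(3).tolist(),"sides",np.linalg.norm(W[0]-W[1]).round(3),np.linalg.norm(W[1]-W[2]).round(3),"c",W.mean(0).round(3))
cv2.imwrite("pics/a.png",np.vstack([cv2.resize(si[160:245,200:285],(600,600),interpolation=cv2.INTER_CUBIC)]))
cv2.imwrite("pics/b.png",np.hstack([cv2.resize(im[135:215,225:315],(675,600),interpolation=cv2.INTER_CUBIC)]))
E
```

```text
fork px 557 333 358 166 230
166 345 346 2
170 334 347 6
174 334 348 7
178 335 349 7
182 335 350 8
186 336 351 8
190 337 352 8
194 338 353 9
198 339 353 15
202 344 352 9
206 345 353 9
210 346 354 9
214 347 355 9
218 348 356 9
222 349 357 9
226 350 358 9
230 351 355 5
[130. 272.] [58. 50.] [[0.234, 0.447], [0.379, 0.444], [0.369, 0.27], [0.224, 0.275]] sides 0.145 0.174 c [0.302 0.359 0.05 ]
[225. 238.] [35. 26.] [[0.442, 0.127], [0.461, 0.052], [0.359, 0.026], [0.34, 0.101]] sides 0.078 0.105 c [0.401 0.076 0.05 ]
[153. 193.] [50. 56.] [[0.602, 0.39], [0.622, 0.221], [0.471, 0.201], [0.452, 0.368]] sides 0.17 0.152 c [0.536 0.295 0.05 ]
[346. 197.] [78. 33.] [[0.638, -0.224], [0.661, -0.329], [0.418, -0.375], [0.396, -0.272]] sides 0.107 0.247 c [ 0.529 -0.3    0.003]
[280. 195.] [103.  64.] [[0.635, 0.066], [0.718, -0.115], [0.429, -0.239], [0.35, -0.061]] sides 0.199 0.315 c [ 0.533 -0.087  0.05 ]
[194. 132.] [31. 17.] [[0.721, 0.229], [0.77, 0.209], [0.732, 0.122], [0.683, 0.142]] sides 0.053 0.095 c [0.726 0.175 0.05 ]
[313. 129.] [24. 22.] [[0.73, -0.151], [0.797, -0.179], [0.768, -0.25], [0.701, -0.222]] sides 0.072 0.077 c [ 0.749 -0.201  0.003]
[266. 116.] [37. 37.] [[0.822, 0.021], [0.849, -0.091], [0.733, -0.116], [0.707, -0.004]] sides 0.116 0.118 c [ 0.778 -0.047  0.05 ]
[344. 101.] [40. 38.] [[0.842, -0.214], [0.933, -0.304], [0.839, -0.393], [0.749, -0.302]] sides 0.128 0.129 c [ 0.841 -0.303  0.003]
[158.  97.] [40. 56.] [[0.901, 0.377], [0.902, 0.202], [0.773, 0.2], [0.773, 0.373]] sides 0.175 0.129 c [0.837 0.288 0.05 ]
[261.  81.] [115.  11.] [[0.884, 0.147], [0.919, 0.145], [0.896, -0.214], [0.861, -0.211]] sides 0.035 0.36 c [ 0.89  -0.033  0.05 ]
```

View pics/a.png

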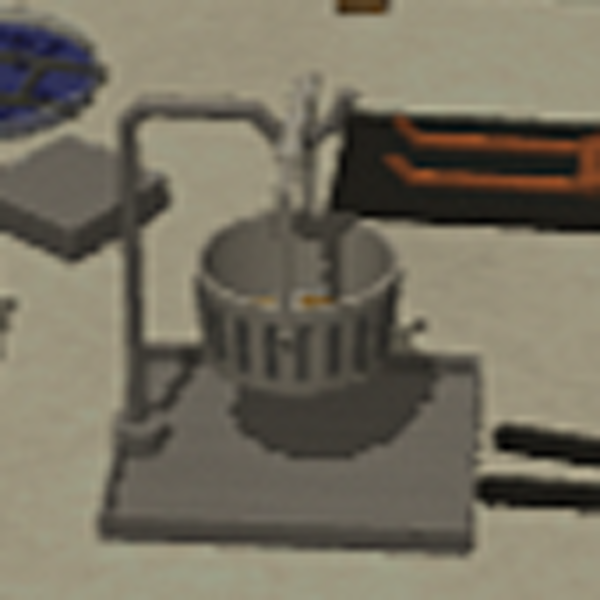

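View pics/b.png

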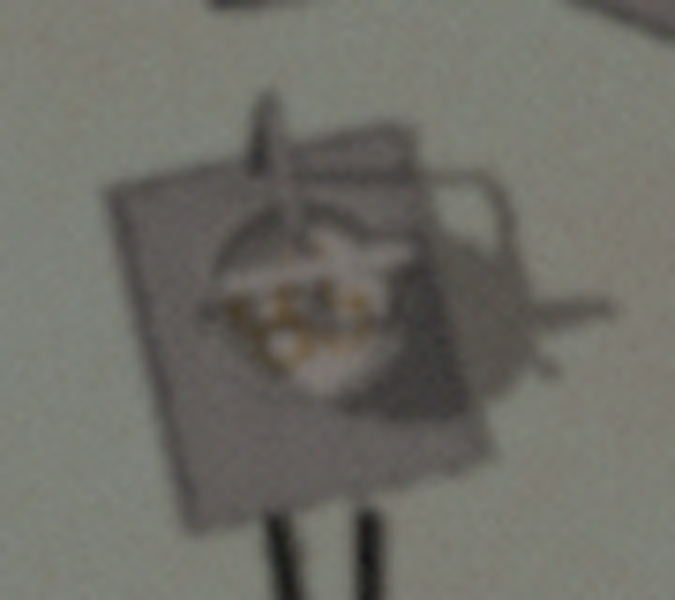

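Side crop: strap is near (300,115), hook tip (348,97), valley about (300,140), tray corners (100,530), (470,545), (478,365). Top crop: tray corners (108,188), (415,128), (492,458), (190,530), and the bail strap runs from (225,285) to (412,245).

```bash
python3 - <<'E'
from h import *
b=lambda p:(p[0]/7.5+225-.4,p[1]/7.5+135-.4); a=lambda p:(p[0]/7.06+200-.4,p[1]/7.06+160-.4)
q=np.array([T.plane(b(p),.012) for p in [(108,188),(415,128),(492,458),(190,530)]])[:,:2]
print("tray",q.round(3).tolist(),[np.linalg.norm(q[i]-q[i-1]).round(3) for i in range(4)],"c",q.mean(0).round(4))
ax=(q[0]+q[1]-q[2]-q[3]); ay=q[0]+q[3]-q[1]-q[2]; yaw=np.arctan2(ax[1],ax[0]); print("yaw",yaw,np.arctan2(-ay[0],ay[1]))
sp=[S.plane(a(p),0.012)[:2].round(3).tolist() for p in [(108,515),(470,535),(478,358)]]; print("side tray",sp)
c=q.mean(0);R=np.array([[np.cos(yaw),-np.sin(yaw)],[np.sin(yaw),np.cos(yaw)]])
P=[np.r_[c+R@np.array(p[:2]),p[2]] for p in [(0,0,.157),(-.021,0,.176),(0,-.034,.163),(0,.034,.163),(.066,0,.165),(.066,0,.012)]]
print("pred top crop",((T.proj(P)-[225,135]+.4)*7.5).round().tolist()); print("pred side crop",((S.proj(P)-[200,160]+.4)*7.06).round().tolist())
print("strap top", [T.plane(b(p),.163).round(3).tolist() for p in [(225,285),(412,245),(318,266)]])
print("tip side@.176",S.plane(a((348,97)),.174), "strap far/near", S.plane(a((308,85)),.163),S.plane(a((290,150)),.163))
t=np.array([T.plane((x*.64-.2,y*.64-.2),.05) for x,y in [(197,272),(264,264),(273,338),(204,342)]]); print("tub",t.round(3).tolist(),t.mean(0),[np.linalg.norm(t[i]-t[i-1]).round(3) for i in range(4)])
f=np.array([T.plane(p,.027) for p in [(348,202),(350,210),(352,218),(354,226),(353.5,231)]]); print("handle",f.round(4).tolist())
f=np.array([T.plane(p,.0065) for p in [(341,178),(342.7,186),(344,192),(346,198)]]); print("prongs",f.round(4).tolist(),T.plane((345.5,165.5),.019),T.plane((333.8,168.5),.019))
E
```

```text
tray [[0.646, 0.036], [0.672, -0.093], [0.532, -0.124], [0.502, 0.002]] [np.float64(0.148), np.float64(0.132), np.float64(0.143), np.float64(0.13)] c [ 0.5877 -0.0447]
yaw 0.22496461135263765 0.21476412668938621
side tray [[0.644, 0.038], [0.501, 0.007], [0.533, -0.118]]
pred top crop [[318.0, 272.0], [334.0, 319.0], [407.0, 250.0], [231.0, 290.0], [279.0, 100.0], [265.0, 174.0]]
pred side crop [[302.0, 125.0], [355.0, 85.0], [309.0, 71.0], [294.0, 154.0], [135.0, 101.0], [147.0, 421.0]]
strap top [[0.582, -0.009, 0.163], [0.597, -0.08, 0.163], [0.589, -0.044, 0.163]]
tip side@.176 [ 0.56799924 -0.04262718  0.174     ] strap far/near [ 0.59211158 -0.06638636  0.163     ] [ 0.58271915 -0.01441428  0.163     ]
tub [[0.595, 0.38, 0.05], [0.611, 0.25, 0.05], [0.466, 0.23, 0.05], [0.459, 0.363, 0.05]] [0.53264533 0.30580275 0.05      ] [np.float64(0.137), np.float64(0.131), np.float64(0.146), np.float64(0.133)]
handle [[0.5104, -0.3014, 0.027], [0.4856, -0.3069, 0.027], [0.4609, -0.3124, 0.027], [0.4364, -0.3178, 0.027], [0.4211, -0.3158, 0.027]]
prongs [[0.5882, -0.286, 0.0065], [0.5628, -0.2907, 0.0065], [0.5437, -0.2943, 0.0065], [0.5248, -0.3001, 0.0065]] [ 0.62620081 -0.29863266  0.019     ] [ 0.6166417  -0.26149521  0.019     ]
```

Every check agrees: tray 145x131 mm, tub about 141x132 mm, and the strap and hook predictions match to within a few mm. Next I grasp the fork.

```bash
cat >> h.py <<'E'
def O(y): return np.array([[np.cos(y),np.sin(y),0],[np.sin(y),-np.cos(y),0],[0,0,-1.]])
V=np.array([0.588,-0.0445]); TUB=np.array([.533,.305]); YS=.215; YF=.21; GR=np.array([.4966,-.3052])
def tcp(seat,yaw,zf,off=.100): return np.r_[seat-off*np.array([np.cos(yaw),np.sin(yaw)]),zf+.021]  # zf: fork underside
def st(l):
    s=robot.get_state(); print(l,round(s["time"],2),s["ee_pos"].round(4),"F",np.round(s["force"],2),"M",np.round(s["moment"],2),round(s["opening"],4))
E
python3 - <<'E'
from h import *
robot.move_ptp(np.r_[GR,.13],O(YF)); robot.move_linear(np.r_[GR,.024],velocity=.12,threshold=8); st("down")
robot.gripper_to(.0); st("grip"); robot.move_linear(np.r_[GR,.16],velocity=.12); st("lift")
im=robot.grab_frame("side"); cv2.imwrite("pics/s1.png",cv2.resize(im[100:250,180:380,::-1],(800,600),interpolation=cv2.INTER_CUBIC))
si=cv2.imread("pics/side0.png"); ti=cv2.imread("pics/top0.png")
for n,i,z in (("s",si,.165),("t",ti,.165)):
    h=cv2.cvtColor(i,cv2.COLOR_BGR2HSV); m=cv2.inRange(h,(0,180,60),(4,255,255))|cv2.inRange(h,(175,180,60),(180,255,255))
    k,l,stt,c=cv2.connectedComponentsWithStats(m); j=1+stt[1:,4].argmax(); print(n,stt[j])
# red post: side px top (443,463)/800 base (437,545)
f=lambda p:(p[0]*.64-.2,p[1]*.64-.2)
print("post base",S.plane(f((437,545)),.012),"top",S.plane(f((443,463)),.165),"tip",S.plane(f((512,473)),.176))
E
```

```text
down 2.47 [ 0.497  -0.3054  0.0247] F [-0.26 -0.5   0.04] M [ 0.01 -0.   -0.03] 0.0938
grip 3.57 [ 0.4966 -0.3052  0.024 ] F [-0.28 -0.43 -0.91] M [ 0.01 -0.02 -0.  ] 0.0217
lift 4.85 [ 0.4963 -0.305   0.1592] F [ 0.66  0.94 -0.82] M [-0.03  0.03  0.02] 0.0219
s [ 267  293   85   91 3800]
t [ 101  248   45   49 1913]
post base [0.36526267 0.39053157 0.012     ] top [0.36208432 0.39407917 0.165     ] tip [0.27595349 0.39781677 0.176     ]
```

View pics/s1.png

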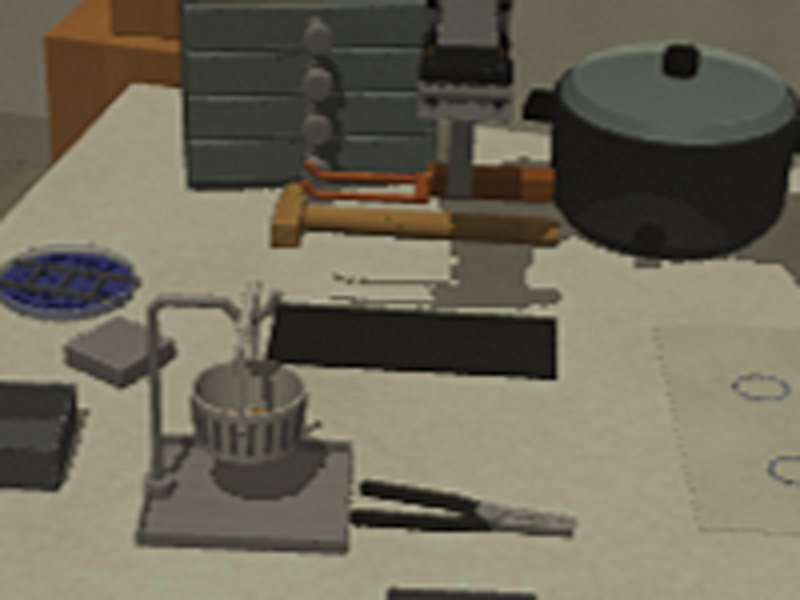

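The side view shows the fork held level in the gripper, with prongs from (305,180) to (430,190). Red post is at (0.363, 0.392), so I'll use yaw 0.5 at the tub to keep clear of it. Next is the approach to the hook.

```bash
python3 - <<'E'
from h import *
u=np.array([np.cos(YS),np.sin(YS)])
robot.move_linear(tcp(V-.12*u,YS,.139),velocity=.15,frame=O(YS)); robot.move_linear(tcp(V-.12*u,YS,.130),velocity=.1)
robot.move_linear(tcp(V-.042*u,YS,.130),velocity=.08,threshold=3); robot.pause(.3); st("near")
a=robot.grab_frame("side")[155:245,195:315,::-1]; b=robot.grab_frame("top")[130:220,225:345,::-1]
cv2.imwrite("pics/s2.png",cv2.resize(a,(800,600),interpolation=cv2.INTER_CUBIC)); cv2.imwrite("pics/t2.png",cv2.resize(b,(800,600),interpolation=cv2.INTER_CUBIC))
F=V-.042*u-.075*u; w=np.array([-u[1],u[0]])
P=[np.r_[F+.1*u+s*.018*w,.130+.0125] for s in(1,-1)]+[np.r_[F+.01*u+s*.018*w,.137] for s in(1,-1)]
k=800/120; print("pred fork tips+prong roots L,R: side",((S.proj(P)-[195,155]+.4)*k).round().tolist(),"top",((T.proj(P)-[225,130]+.4)*k).round().tolist())
E
```

```text
near 8.38 [ 0.4492 -0.0749  0.1511] F [ 0.35 -0.53 -1.24] M [-0.01 -0.05  0.02] 0.0216
pred fork tips+prong roots L,R: side [[354.0, 205.0], [362.0, 162.0], [570.0, 226.0], [573.0, 183.0]] top [[249.0, 327.0], [330.0, 309.0], [294.0, 533.0], [376.0, 515.0]]
```

View pics/s2.png

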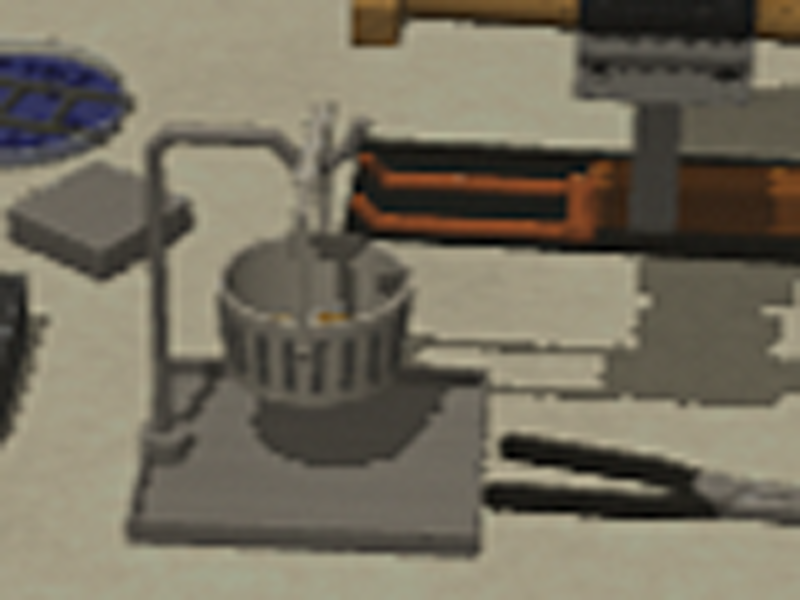

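View pics/t2.png

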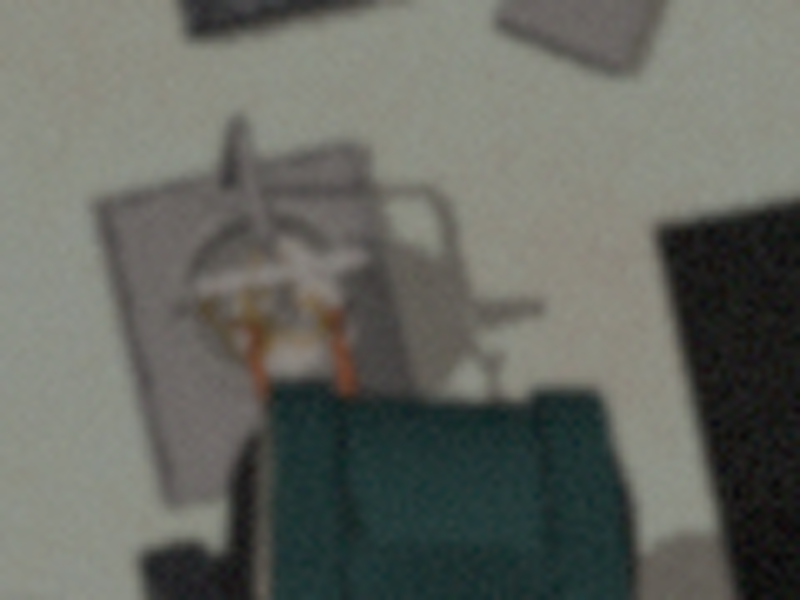

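Fork tips appear at (250,328) and (333,310) in the top view and (357,200) and (362,158) in the side view. That is within 1–2 mm of prediction, straddling the hook and below the strap. Next I insert and lift.

```bash
python3 - <<'E'
from h import *
u=np.array([np.cos(YS),np.sin(YS)])
print(robot.move_linear(tcp(V,YS,.130),velocity=.05,threshold=3)); robot.pause(.2); st("in")
for z in (.144,.160,.181): robot.move_linear(tcp(V,YS,z),velocity=.03); robot.pause(.2); st("up%.3f"%z)
a=robot.grab_frame("side")[145:235,195:315,::-1]; cv2.imwrite("pics/s3.png",cv2.resize(a,(800,600),interpolation=cv2.INTER_CUBIC))
E
```

```text
False
in 9.67 [ 0.4902 -0.0659  0.1511] F [-0.58 -0.82 -0.87] M [ 0.08 -0.03 -0.04] 0.0215
up0.144 10.48 [ 0.4902 -0.0658  0.1649] F [-0.63  0.22 -0.99] M [-0.03  0.02  0.03] 0.0218
up0.160 11.37 [ 0.4902 -0.0658  0.1808] F [-0.41  0.08 -2.04] M [-0.05  0.14 -0.01] 0.0219
up0.181 12.42 [ 0.4902 -0.0658  0.2018] F [-0.47  0.06 -3.82] M [-0.02  0.21 -0.05] 0.0221
```

View pics/s3.png

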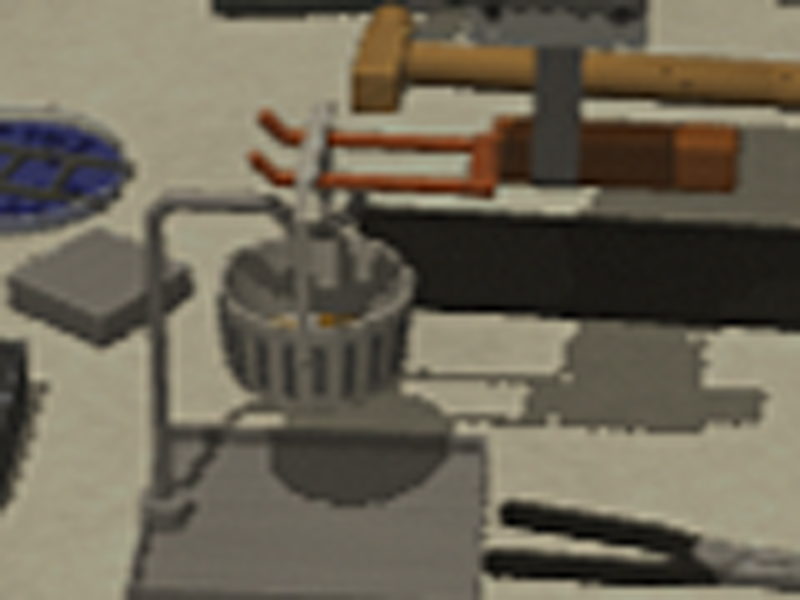

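The basket hangs on the prongs at (315,150), behind the upturned tips and above the hook. I'll back out, carry it to the tub, and lower it until it touches.

```bash
python3 - <<'E'
from h import *
u=np.array([np.cos(YS),np.sin(YS)]); YT=.5
robot.move_linear(tcp(V,YS,.184),velocity=.03)
hit=robot.move_linear(tcp(V-.115*u,YS,.184),velocity=.045,threshold=4); st("back %s"%hit)
if hit: raise SystemExit
robot.pause(.3); robot.move_linear(tcp(TUB,YT,.184),velocity=.07,frame=O(YT)); robot.pause(.5); st("over")
a=robot.grab_frame("side")[170:350,130:370,::-1]; b=robot.grab_frame("top")[120:270,100:300,::-1]
cv2.imwrite("pics/s4.png",np.hstack([cv2.resize(a,(400,300)),cv2.resize(b,(400,300))]))
E
```

```text
back False 15.43 [ 0.378  -0.0903  0.205 ] F [-0.11  0.05 -2.71] M [-0.03  0.11  0.05] 0.0215
over 21.43 [0.4453 0.2571 0.205 ] F [ 0.48  0.22 -3.06] M [-0.09  0.07  0.  ] 0.0216
```

View pics/s4.png

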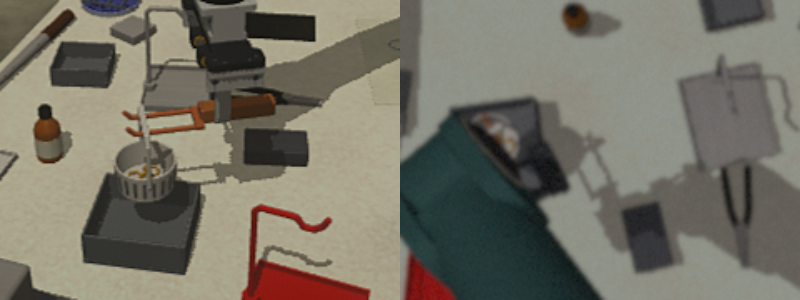

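```bash
python3 - <<'E'
from h import *
print("basket",S.plane((218,261),.131))
YT=.5
for z,v in ((.108,.05),(.092,.012),(.086,.03)): robot.move_linear(tcp(TUB,YT,z),velocity=v); robot.pause(.3); st("z%.3f"%z)
a=robot.grab_frame("side")[190:340,140:340,::-1]; cv2.imwrite("pics/s5.png",cv2.resize(a,(800,600),interpolation=cv2.INTER_CUBIC))
E
```

```text
basket [0.5364924  0.29158309 0.131     ]
z0.108 23.5 [0.4453 0.257  0.1291] F [ 0.03 -0.17 -2.05] M [-0.07  0.16 -0.03] 0.0218
z0.092 25.28 [0.4453 0.2571 0.113 ] F [-0.31 -0.65 -1.76] M [ 0.03 -0.01 -0.02] 0.0219
z0.086 25.93 [0.4453 0.2571 0.1071] F [-0.12  0.15 -1.25] M [ 0.   -0.04  0.04] 0.0216
```

View pics/s5.png

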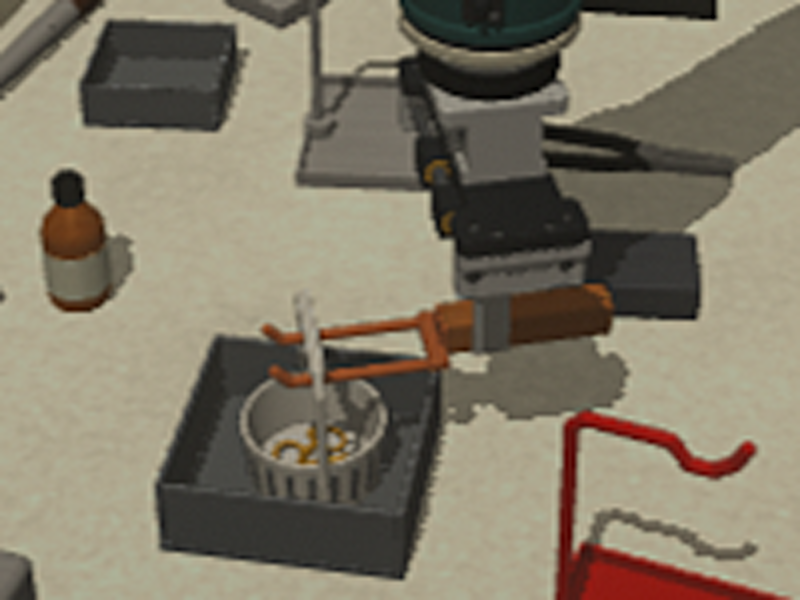

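The side view shows the basket upright inside the tub at (315,440), with the strap clear above the prongs. I'll draw the fork out and return it to the mat.

```bash
python3 - <<'E'
from h import *
YT=.5; u=np.array([np.cos(YT),np.sin(YT)])
robot.move_linear(tcp(TUB,YT,.082),velocity=.03); robot.pause(.2)
hit=robot.move_linear(tcp(TUB-.115*u,YT,.082),velocity=.04,threshold=2.5); st("out %s"%hit)
if hit: raise SystemExit
robot.move_linear(tcp(TUB-.115*u,YT,.15),velocity=.1)
robot.move_linear([.365,-.10,.171],velocity=.13,frame=O(.215)); robot.move_linear(np.r_[GR,.16],velocity=.13,frame=O(YF))
robot.move_linear(np.r_[GR,.035],velocity=.1); robot.pause(.2)
print(robot.move_linear(np.r_[GR,.0242],velocity=.015,threshold=4)); st("on mat")
robot.gripper_to(.06); robot.pause(.2); robot.move_linear(np.r_[GR,.18],velocity=.12)
robot.move_ptp([.35,-.45,.25],O(YF)); robot.pause(.3); st("clear")
a=robot.grab_frame("side")[130:355,110:410,::-1]; b=robot.grab_frame("top")[80:305,90:390,::-1]
cv2.imwrite("pics/f.png",np.hstack([cv2.resize(a,(400,300)),cv2.resize(b,(400,300))]))
E
```

```text
out False 29.49 [0.3444 0.202  0.103 ] F [-0.42 -0.24 -0.41] M [-0.04 -0.01  0.04] 0.0219
True
on mat 37.15 [ 0.4964 -0.3051  0.024 ] F [0.04 1.2  7.03] M [0.09 0.16 0.  ] 0.0217
clear 40.74 [ 0.3507 -0.4494  0.2496] F [-0.35 -0.44 -0.84] M [-0.01 -0.01 -0.01] 0.0601
```

View pics/f.png

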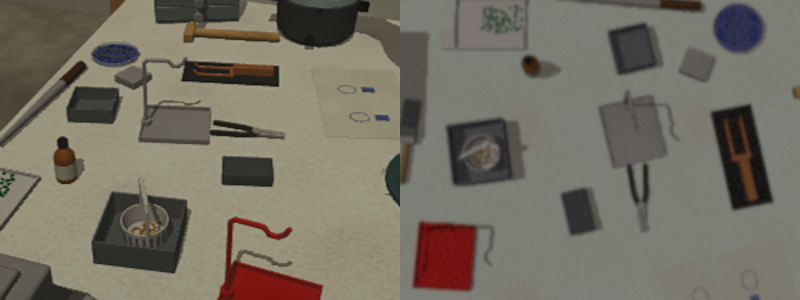

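The final views show the basket upright in the tub (top at (485,155)), the fork flat on its mat (742,158), and the bystanders where they were.

```bash
python3 -c "
from rig import robot
print(robot.sign_off())"
```

```text
the job is handed in; nothing more can be done
None
```

The basket is standing flat in the grey rinse tub, the fork is back on its mat and released, and the job was handed in at about 41 s of the 61 s allowed.

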